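Fit the funnel bushing and hold the guide rod through both bushings

ROBOT

A 6-joint arm with a two-finger parallel gripper is mounted at the origin on a cart in front of the work surface, level with it; the furniture and walls round the work are solid. World frame = base frame: x ahead of the robot, y to its left, z up, the work surface at z = 0. Lengths are in m, angles in rad, forces in N, time in s.
With the tool pointing down it reaches from about 0.275 to 0.775 m from the base axis. Payload 14.6 kg.
Tool frame: the origin (TCP) lies at the very end of the fingers, on their centre line; the grasp point (between the pads) lies 19 mm behind it; z points along the fingers, x is the direction in which the jaws open and shut, and the axes are right-handed (so a half turn about z gives the same grasp; the last joint's range is limited). The gripper opens to 85 mm and grips with 20 to 120 N. Pads are 22 mm wide; open, the fingers measure 114 mm over their backs; the gripper's body (76 mm by 85 mm) begins 54 mm behind the grasp point. The pads swing forward as they close: fully open they stand 13 mm farther back than shut.
Start: joints at [-1.312, 0.263, -0.048, 1.259, 0, 1.415], TCP at [0.211, -0.481, 0.231] pointing down, gripper open.
Joint ranges: [-2.65, 2.65], [-0.89, 1.7], [-1.18, 1.37], [-2.13, 2.11], [-1.35, 1.29], [-3.14, 3.14]. Speed limits (rad/s): [1.89, 1.89, 2.57, 2.79, 3.14, 3.14].

INTERFACE

Orientations are given as a rotation vector (axis times angle).
In Python, from rig import bot gives the robot as it stands.
- The arm moves only by the shell command python3 -m inch 'ROWS' [FORCE]. ROWS is JSON, a list of rows, each an object with "offset": the shift along the tool's x, y, z in m, a list of three; "spin": the turn about the tool's z in rad; "claw": the closure, from 0 (fully open) to 1 (shut). In form: [{"offset": [x, y, z], "spin": spin, "claw": claw}, ...]. A call has 1 to 12 rows; each row is the pose to reach, as a shift and turn from the pose commanded when the call began, along the tool's axes at that moment; what a row does not reach only later rows make up. A row lasts 1/10 s, in which the tool goes at most 50 mm and 8.59 degrees, less where a joint would pass 70% of its speed; a pose out of reach is approached as far as the arm can. A call with a gripper value outside its range is refused whole. The fingers move at their own pace and stop on an object; FORCE is the grip in N (left out, the last holds). Time passes only in rows, so rows that repeat a pose let the fingers close. It gives the time, the measured TCP pose, the force and the opening at its end, in the units of the state.
- bot.state(): the state, without advancing time (a new reading comes with each control period).
- bot.camera(name): name is "side" or "top"; returns a dict with "frame" (420x560x3 uint8, red, green, blue), "vertical_fov" (degrees; the focal length in pixels is half the picture's height over the tangent of half this angle, whatever the lens; pixels are square), "cx", "cy" (the principal point, pixels), "R" (3x3) and "t" (3): a world point X has camera coordinates R X + t. Camera axes: x right, y down, z forward; pixel columns grow to the right and rows downward; lengths in m; the calibration is good to about 2 mm. A picture is of the moment at which its call begins. There is no depth.
- bot.close_job(): hands the job in, once; it reports no verdict.
Trained networks look in a picture, given as the dict that the camera call returned (one of the last four; its "shot" number tells which), for a name from the list of things; names that differ only in an ending like _2 or _b are one class to them, and where a whole thing is asked for, a point or a joint stands for the part that bears it (a point fixed in the world has none). Each returns a list of dicts, best first, with "score" (0 to 1); they miss things now and then, are a little off and sometimes report something else, mostly with a low value. They report only what shows in the picture. A call takes as long as a camera call. They do not tell look-alikes from the thing itself.
- bot.cut_out(picture, query): "pixels" (420x560 bool, what is visible of it).
- bot.spot_point(picture, query): "location" ([x, y, z] in m, in the coordinates of the camera as it stood for that picture, good to about 4 mm: a listed point, or the origin of a listed thing).
The state is a dict: "time": time; "joint_pos": joint angles; "qd": joint speeds; "joint_torque": joint torques, N m; "position": TCP position; "tcp_rot": TCP orientation; "ft_force": force on the tool from outside, world axes, zero at the start; "torque": the same for the moment, N m; "grip_width": opening from 0.0 (shut) to 1.0 (fully open).
Only numpy, scipy, OpenCV 4.12 (cv2) and the standard library are available. Lean on these libraries where they do the work, as an engineer would, in place of code of your own. Each camera call takes 0.05 s, during which the arm holds its last target.

TASK

Set the loose funnel bushing, narrow end down, fully home in the open seat in the upper arm of the alignment bracket and let go of it. Then take the longer of the two rods out of the rack, thread it foot first down through that bushing and on through the fixed bushing in the lower arm, and finish still holding it there upright, with its foot hanging in the gap between the lower bushing and the base plate, well clear of both. Leave the shorter rod in the rack and the loupe, the steel block and the small cup where they are.

Things in the scene. Friction and masses are not known exactly. Their poses are not given: they have to be found in the camera images.
- bracket: fixed aluminium C-shaped bracket: base plate 104 x 84 x 10 mm, two arms reaching forward from a column at its back (+x), no higher than the upper arm. Origin on the bench on the common vertical axis of both bores; z up. Heights over the bench: base plate top 10 mm, lower bushing 42 to 62 mm, seat 94 to 114 mm
- bracket_seat (a point): centre of the top rim of the open seat in the upper arm (114 mm over the bench). The seat is a steel tapered through hole, radius 21 mm at the top and 17 mm at its bottom 20 mm lower; its rim (54 mm across) stands 2 mm proud of the upper arm, whose top (64 mm wide) and column are otherwise flat.
- bracket_lower (a point): centre of the top rim of the fixed lower bushing (62 mm over the bench), straight below the seat. Its bore is a funnel, radius 12.5 mm at the top and 9 mm at the bottom 20 mm lower, open below.
- bush_center (a point): centre (21 mm up, on the axis; z up) of the loose steel funnel bushing, 120 g, 42 mm tall, standing on its narrow end. Lower 20 mm tapered, radius 15 to 19 mm; above it a straight round collar 50 mm across, 22 mm tall, to grasp. Bore radius 13 mm in the collar, then narrowing to 9 mm at the bottom. Home, the collar rests on the seat's rim: this point 1 mm above bracket_seat, 2 mm play
- rack: fixed grey plastic block 130 x 50 x 50 mm (long side along its x), origin under its centre, with two upright holes 17 mm wide, 42 mm deep, 35 mm either side of the centre along x. A rod stands in each, in either order, feet 8 mm over the bench. Rack and bushing may stand on either side of the bracket
- long_rod_head (a point): centre of the head of the longer rod, z up along the rod; 138 mm above its foot. Steel rod, 160 g, 154 mm long: shaft 14 mm across and 122 mm long with a tapered foot, below a round dark ribbed head 24 mm across and 32 mm tall, by which it is grasped
- long_rod_foot (a point): centre of the lower end of the longer rod.
- short_rod_head (a point): centre of the head of the shorter rod, 102 mm long, of the same shape otherwise (shaft 70 mm long, this point 86 mm above its foot). It stays in the rack.
- loupe: black eye loupe, 37 mm across, 28 mm tall, loose on the bench; origin under its centre
- setting_block: plain steel setting block 25 x 50 x 38 mm, loose on the bench; origin under its centre
- screw_cup: small steel cup 45 mm across, 18 mm tall, loose on the bench; origin under its centre
Not all that is in view belongs to the job. What is shaped like the part that bears bush_center but orange or red is not meant.

How it is judged:
By the outcome, as a careful person would: the job done as asked, in the order asked, and still so for the second after the job is handed in, while the arm keeps its last pose, push and grip.
It also fails if it takes over 54 s, if anything falls off the work surface, if the arm or the gripper's body presses on something with over 40 N, if the wrist force passes 120 N, or if a joint passes its speed limit or range.

## Working session

There is one attempt and no reset: what is moved stays moved. The work goes in short steps, Python scripts to look and compute and a shell command to move; the robot and the scene stay as the last step left them, time stands still between calls to the robot, and variables do not carry over. Pictures are saved under pics/ and viewed, and the job is handed in when it is done.

```bash
ls; mkdir -p pics; cat > h.py <<'E'
import numpy as np, cv2
from rig import bot
def shot(name,fn):
    p=bot.camera(name); cv2.imwrite('pics/'+fn,p['frame'][:,:,::-1]); return p
def world(p,loc): return np.array(p['R']).T@(np.array(loc)-np.array(p['t']))
def proj(p,X):
    c=np.array(p['R'])@np.array(X)+np.array(p['t']); f=210/np.tan(np.radians(p['vertical_fov'])/2)
    return np.array([p['cx']+f*c[0]/c[2],p['cy']+f*c[1]/c[2]])
def ray(p,u,v,z):
    f=210/np.tan(np.radians(p['vertical_fov'])/2); R=np.array(p['R']);o=-R.T@np.array(p['t'])
    d=R.T@np.array([(u-p['cx'])/f,(v-p['cy'])/f,1.]); return o+d*(z-o[2])/d[2]
E
python3 - <<'E'
from h import *
for c in ['side','top']:
    p=shot(c,c+'0.png'); print(c,p['vertical_fov'],p['cx'],p['cy'],'campos',(-np.array(p['R']).T@p['t']).round(3),[k for k in p])
    for q in ['bracket','bracket_seat','bracket_lower','bush_center','rack','long_rod_head','long_rod_foot','short_rod_head','loupe','setting_block','screw_cup']:
        for r in bot.spot_point(p,q)[:3]:
            w=world(p,r['location']);print(q,round(r['score'],2),w.round(4),proj(p,w).round(0))
print(bot.state())
E
```

```text
pics
side 52.14291041815263 282.86976434793013 208.03847074076916 campos [ 0.375 -0.751  0.557] ['frame', 'vertical_fov', 'cx', 'cy', 'R', 't', 'shot']
bracket 0.83 [ 0.4957 -0.1218 -0.0052] [296. 288.]
bracket 0.64 [ 0.3673 -0.0102 -0.0058] [227. 262.]
bracket_seat 0.92 [ 0.4852 -0.1228  0.1122] [290. 239.]
bracket_lower 0.79 [ 0.4903 -0.1193  0.0614] [293. 260.]
bush_center 0.83 [0.5059 0.2209 0.0197] [274. 194.]
bush_center 0.72 [0.5173 0.109  0.018 ] [286. 216.]
bush_center 0.58 [0.4059 0.167  0.0242] [237. 206.]
rack 0.93 [ 4.633e-01 -2.891e-01  4.000e-04] [297. 357.]
long_rod_head 0.57 [ 0.4279 -0.2832  0.1444] [271. 289.]
short_rod_head 0.88 [ 0.5028 -0.2824  0.0926] [321. 308.]
loupe 0.68 [ 0.3692 -0.0073 -0.0055] [228. 261.]
setting_block 0.84 [ 0.6228  0.1148 -0.0013] [328. 217.]
screw_cup 0.91 [ 6.329e-01 -2.033e-01  2.000e-04] [379. 305.]
top 54.84023288571636 276.507195142339 217.27391091780754 campos [ 0.345 -0.03   0.946] ['frame', 'vertical_fov', 'cx', 'cy', 'R', 't', 'shot']
bracket_seat 0.75 [ 0.488  -0.1203  0.1155] [319. 216.]
bracket_seat 0.52 [ 0.4871 -0.1171  0
[... 620 characters left out ...]
0.75 [ 0.6333 -0.1996 -0.0064] [347. 167.]
{'time': 1.2, 'joint_pos': array([-1.31229867e+00,  2.63092815e-01, -4.83141515e-02,  1.25941913e+00,
        1.84709532e-05,  1.41550060e+00]), 'qd': array([ 0.00039849,  0.00023689, -0.00012808, -0.00040026,  0.00160123,
       -0.00033481]), 'joint_torque': array([-1.47022227e-03, -6.37433767e+01,  3.84776187e+01,  8.23140927e-04,
       -2.00693512e-04, -9.42424975e-06]), 'position': array([ 0.21109405, -0.48067896,  0.23127681]), 'tcp_rot': array([-2.63037376e+00,  1.71770977e+00,  1.52928619e-05]), 'ft_force': array([ 0.12979069, -0.15685768, -0.05490511]), 'torque': array([0.00089959, 0.04705051, 0.0276948 ]), 'grip_width': 1.002698660404855}
```

View images.

View pics/side0.png

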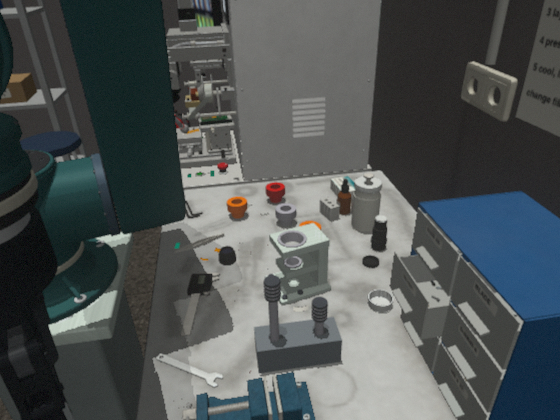

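View pics/top0.png

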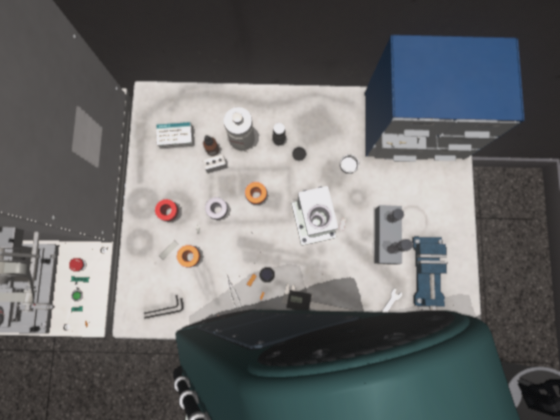

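```bash
python3 - <<'E'
from h import *
P={c:bot.camera(c) for c in ['side','top']}
import pickle; pickle.dump(P,open('P0.pkl','wb'))
from scipy.spatial.transform import Rotation as Ro
print(Ro.from_rotvec(bot.state()['tcp_rot']).as_matrix().round(3))
tiles=[]
for c in P:
    p=P[c];row=[]
    for X in [(0.515,.110,.042),(0.4885,-.1208,.114),(0.429,-.283,.146)]:
        u,v=proj(p,X).round().astype(int); s=33
        t=cv2.resize(p['frame'][v-s:v+s,u-s:u+s,::-1],(264,264),interpolation=cv2.INTER_CUBIC);row.append(t);print(c,X,u,v)
    tiles.append(np.hstack(row))
    for i,r in enumerate(bot.cut_out(p,'bush_center')[:4]):
        m=r['pixels'];ys,xs=np.nonzero(m);print(c,round(r['score'],2),m.sum(),xs.mean().round(1),ys.mean().round(1),xs.min(),xs.max(),ys.min(),ys.max())
cv2.imwrite('pics/crop0.png',np.vstack(tiles))
# orange
print(ray(P['top'],256,192,.042))
E
```

```text
[[ 0.402 -0.916  0.   ]
 [-0.916 -0.402  0.   ]
 [-0.    -0.    -1.   ]]
side (0.515, 0.11, 0.042) 285 207
side (0.4885, -0.1208, 0.114) 292 238
side (0.429, -0.283, 0.146) 272 288
side 0.9 333 274.6 191.9 265 284 183 202
side 0.74 380 285.3 213.3 275 296 204 225
side 0.64 382 236.2 207.1 226 246 197 219
side 0.45 84 310.8 223.7 299 320 221 228
top (0.515, 0.11, 0.042) 215 208
top (0.4885, -0.1208, 0.114) 320 216
top (0.429, -0.283, 0.146) 403 245
top 0.94 413 165.9 210.6 155 177 200 222
top 0.81 361 255.6 192.7 245 266 182 204
top 0.74 378 216.1 208.0 205 227 197 219
top 0.6 364 188.0 255.8 177 199 245 266
[0.55345604 0.01711741 0.042     ]
```

View pics/crop0.png

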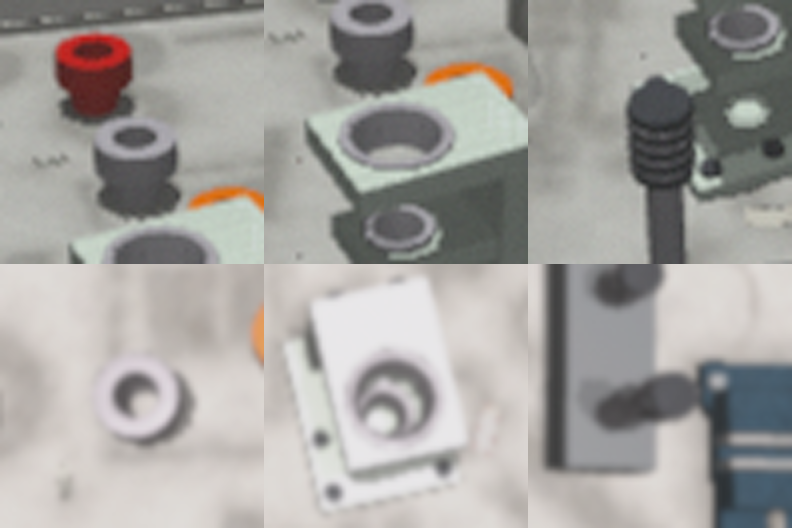

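```bash
python3 - <<'E'
from h import *
import pickle
P=pickle.load(open('P0.pkl','rb'))
o=-.375
for n,c,u,v,z in [('bush','side',285.75,208.5,.042),('bush','top',216.5,208.5,.042),('seat','side',291.75,238.75,.114),('seat','top',319.4,216.75,.114),('head','side',272,281,.162),('head','top',406,245.2,.162)]:
    print(n,c,ray(P[c],u+o,v+o,z).round(4))
E
```

```text
bush side [0.5149 0.1049 0.042 ]
bush top [0.5137 0.1064 0.042 ]
seat side [ 0.4874 -0.1223  0.114 ]
seat top [ 0.488  -0.1197  0.114 ]
head side [ 0.4288 -0.2868  0.162 ]
head top [ 0.4277 -0.2833  0.162 ]
```

```bash
python3 -m inch '[{"offset":[-0.02,-0.02,-0.03],"spin":-0.1,"claw":0},{"offset":[-0.416,-0.514,-0.03],"spin":-0.25,"claw":0},{"offset":[-0.416,-0.514,-0.03],"spin":-0.4,"claw":0},{"offset":[-0.416,-0.514,-0.03],"spin":-0.55,"claw":0},{"offset":[-0.416,-0.514,-0.03],"spin":-0.7,"claw":0},{"offset":[-0.416,-0.514,-0.03],"spin":-0.85,"claw":0},{"offset":[-0.416,-0.514,-0.03],"spin":-1.0,"claw":0},{"offset":[-0.416,-0.514,-0.03],"spin":-1.157,"claw":0},{"offset":[-0.416,-0.514,-0.03],"spin":-1.157,"claw":0},{"offset":[-0.416,-0.514,-0.03],"spin":-1.157,"claw":0},{"offset":[-0.416,-0.514,-0.03],"spin":-1.157,"claw":0},{"offset":[-0.416,-0.514,-0.03],"spin":-1.157,"claw":0}]' 40; cat > s.py <<'E'
from h import *
from scipy.spatial.transform import Rotation as Ro
s=bot.state(); M=Ro.from_rotvec(s['tcp_rot']).as_matrix()
print(round(s['time'],2),'pos',s['position'].round(4),'yaw',np.degrees(np.arctan2(M[1,0],M[0,0])).round(2),'tilt',M[:,2].round(4),'F',s['ft_force'].round(1),'T',s['torque'].round(2),'g',round(s['grip_width'],3),'q',s['joint_pos'].round(2))
E
python3 s.py
```

```text
time: 2.6
position: [0.4765, 0.0354, 0.2615]
tcp_rot: [3.141, 0.0, 0.001]
ft_force: [1.4, -2.0, 0.3]
grip_width: 1.001
2.6 pos [0.4765 0.0354 0.2615] yaw 0.02 tilt [ 7.e-04 -1.e-04 -1.e+00] F [ 1.4 -2.   0.3] T [-0.09 -0.03 -0.03] g 1.001 q [-0.1   0.17 -0.09  1.31 -0.    1.47]
```

```bash
python3 -m inch '[{"offset":[0,0,0],"spin":0,"claw":0},{"offset":[0,0,0],"spin":0,"claw":0}]'; python3 s.py
```

```text
time: 2.8
position: [0.476, 0.0341, 0.261]
tcp_rot: [3.141, 0.004, -0.001]
ft_force: [1.0, -0.5, 0.0]
grip_width: 1.001
2.8 pos [0.476  0.0341 0.261 ] yaw 0.15 tilt [-6.e-04 -1.e-04 -1.e+00] F [ 1.  -0.5  0. ] T [-0.04  0.02  0.02] g 1.001 q [-0.1   0.17 -0.09  1.31 -0.    1.47]
```

```bash
python3 -m inch '[{"offset":[0.0383,-0.0724,0],"spin":0,"claw":0},{"offset":[0.0383,-0.0724,0.02],"spin":0,"claw":0},{"offset":[0.0383,-0.0724,0.06],"spin":0,"claw":0},{"offset":[0.0383,-0.0724,0.11],"spin":0,"claw":0},{"offset":[0.0383,-0.0724,0.16],"spin":0,"claw":0},{"offset":[0.0383,-0.0724,0.175],"spin":0,"claw":0},{"offset":[0.0383,-0.0724,0.175],"spin":0,"claw":0}]'; python3 - <<'E'
exec(open('s.py').read())
tiles=[]
for c in ['side','top']:
    p=shot(c,c+'1.png')
    u,v=proj(p,(.514,.106,.06)).round().astype(int);a=50
    tiles.append(cv2.resize(p['frame'][v-a:v+a,u-a:u+a,::-1],(400,400),interpolation=cv2.INTER_CUBIC))
    print(c,u,v)
cv2.imwrite('pics/crop1.png',np.hstack(tiles))
E
```

```text
time: 3.5
position: [0.5126, 0.1041, 0.0845]
tcp_rot: [3.141, -0.003, -0.006]
ft_force: [-0.5, 0.5, 0.8]
grip_width: 0.997
3.5 pos [0.5126 0.1041 0.0845] yaw -0.11 tilt [-4.e-03 -3.e-04 -1.e+00] F [-0.5  0.5  0.8] T [ 0.    0.01 -0.05] g 0.997 q [ 0.04  0.35 -0.34  0.89 -0.    1.62]
side 285 201
top 215 206
```

View pics/crop1.png

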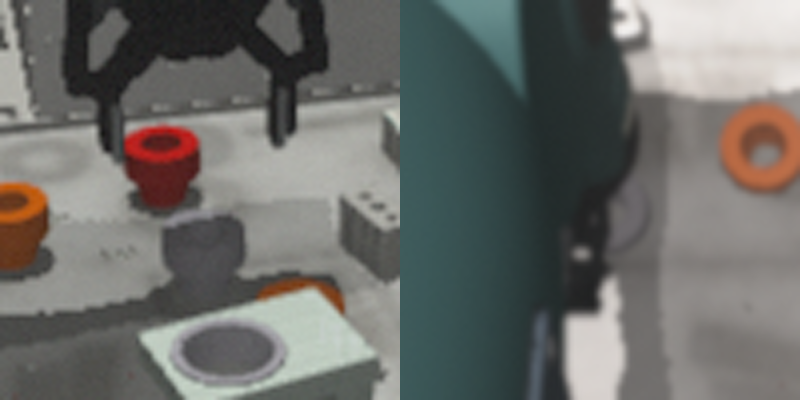

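```bash
python3 -m inch '[{"offset":[0.001,-0.001,0.03],"spin":0,"claw":0},{"offset":[0.001,-0.001,0.055],"spin":0,"claw":0},{"offset":[0.001,-0.001,0.064],"spin":0,"claw":0},{"offset":[0.001,-0.001,0.064],"spin":0,"claw":0},{"offset":[0.001,-0.001,0.064],"spin":0,"claw":0}]'; python3 s.py
```

```text
time: 4.1
position: [0.5162, 0.1065, 0.0237]
tcp_rot: [-3.141, 0.0, -0.003]
ft_force: [-0.3, 0.4, 0.6]
grip_width: 1.002
4.1 pos [0.5162 0.1065 0.0237] yaw -0.01 tilt [ 1.8e-03  1.0e-04 -1.0e+00] F [-0.3  0.4  0.6] T [ 0.06 -0.   -0.01] g 1.002 q [ 0.05  0.42 -0.42  0.73  0.    1.62]
```

```bash
python3 -m inch '[{"offset":[-0.001,0,0.002],"spin":0,"claw":0.2},{"offset":[-0.001,0,0.002],"spin":0,"claw":0.35},{"offset":[-0.001,0,0.002],"spin":0,"claw":0.5},{"offset":[-0.001,0,0.002],"spin":0,"claw":1},{"offset":[-0.001,0,0.002],"spin":0,"claw":1},{"offset":[-0.001,0,0.002],"spin":0,"claw":1},{"offset":[-0.001,0,0.002],"spin":0,"claw":1}]' 50; python3 - <<'E'
exec(open('s.py').read())
p=shot('side','side2.png')
u,v=proj(p,(.514,.106,.06)).round().astype(int);a=50
cv2.imwrite('pics/crop2.png',cv2.resize(p['frame'][v-a:v+a,u-a:u+a,::-1],(600,600),interpolation=cv2.INTER_CUBIC))
E
```

```text
time: 4.8
position: [0.5146, 0.1066, 0.021]
tcp_rot: [-3.142, -0.0, -0.001]
ft_force: [-1.9, 0.3, 9.1]
grip_width: 0.559
4.8 pos [0.5146 0.1066 0.021 ] yaw 0.0 tilt [ 9.e-04  0.e+00 -1.e+00] F [-1.9  0.3  9.1] T [-0.06  0.51  0.  ] g 0.559 q [ 0.05  0.42 -0.43  0.72 -0.    1.62]
```

View pics/crop2.png

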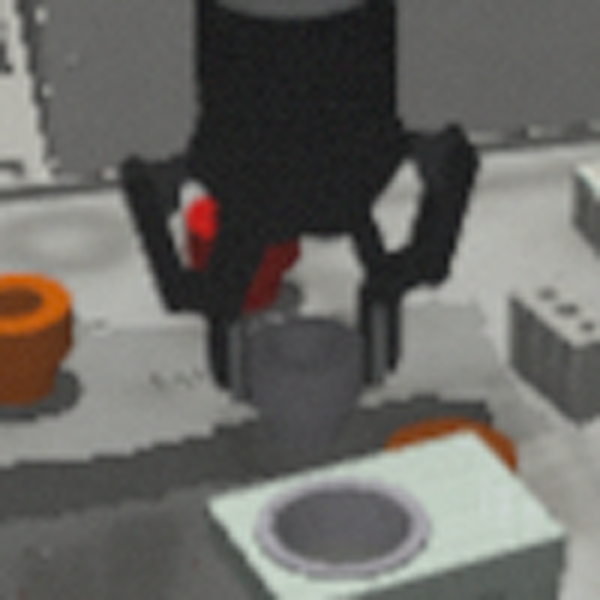

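```bash
python3 - <<'E'
from h import *
import pickle
p=pickle.load(open('P0.pkl','rb'))['side']
u,v=proj(p,(.514,.106,.06)).round().astype(int)
q=lambda X:((proj(p,X)-[u-50,v-50]+.5)*6).round(0)
for z in (.018,.021,.024,.027):
    print(z,[q((.514+dx,.0955,z)) for dx in (-.037,-.025,.025,.037)])
print('collar top sides',q((.489,.1065,.042)),q((.539,.1065,.042)))
E
```

```text
0.018 [array([215., 421.]), array([246., 417.]), array([371., 403.]), array([401., 400.])]
0.021 [array([215., 414.]), array([245., 411.]), array([371., 397.]), array([401., 394.])]
0.024 [array([215., 408.]), array([245., 404.]), array([371., 391.]), array([401., 387.])]
0.027 [array([214., 401.]), array([245., 398.]), array([371., 384.]), array([401., 381.])]
collar top sides [239. 351.] [365. 337.]
```

```bash
python3 -m inch '[{"offset":[0,0,-0.02],"spin":0,"claw":1},{"offset":[0,0,-0.06],"spin":0,"claw":1},{"offset":[0,0,-0.1],"spin":0,"claw":1},{"offset":[0,0.02,-0.135],"spin":0,"claw":1},{"offset":[-0.01,0.06,-0.14],"spin":0,"claw":1},{"offset":[-0.015,0.1,-0.14],"spin":0,"claw":1},{"offset":[-0.02,0.14,-0.14],"spin":0,"claw":1},{"offset":[-0.023,0.18,-0.14],"spin":0,"claw":1},{"offset":[-0.0266,0.21,-0.14],"spin":0,"claw":1},{"offset":[-0.0266,0.2267,-0.14],"spin":0,"claw":1},{"offset":[-0.0266,0.2267,-0.14],"spin":0,"claw":1},{"offset":[-0.0266,0.2267,-0.14],"spin":0,"claw":1}]'; cat > look.py <<'E'
import sys
exec(open('s.py').read())
n=sys.argv[1]; X=[float(a) for a in sys.argv[2:5]]; a=int(sys.argv[5]); cams=sys.argv[6:] or ['side','top']
t=[]
for c in cams:
    p=bot.camera(c); u,v=proj(p,X).round().astype(int); print(c,'crop origin',u-a,v-a,'scale',400/(2*a))
    f=p['frame'][max(v-a,0):v+a,max(u-a,0):u+a,::-1]
    t.append(cv2.resize(f,(400,400),interpolation=cv2.INTER_CUBIC))
cv2.imwrite('pics/'+n,np.hstack(t))
E
python3 look.py c3.png 0.488 -0.121 0.13 40
```

```text
time: 6.05
position: [0.4875, -0.1199, 0.1603]
tcp_rot: [-3.141, 0.001, 0.0]
ft_force: [-0.4, 0.5, -1.6]
grip_width: 0.563
6.05 pos [ 0.4875 -0.1199  0.1603] yaw -0.03 tilt [-1.e-04  3.e-04 -1.e+00] F [-0.4  0.5 -1.6] T [ 0.03  0.   -0.04] g 0.563 q [-0.4   0.26 -0.25  1.06  0.    1.17]
side crop origin 251 191 scale 5.0
top crop origin 281 175 scale 5.0
```

View pics/c3.png

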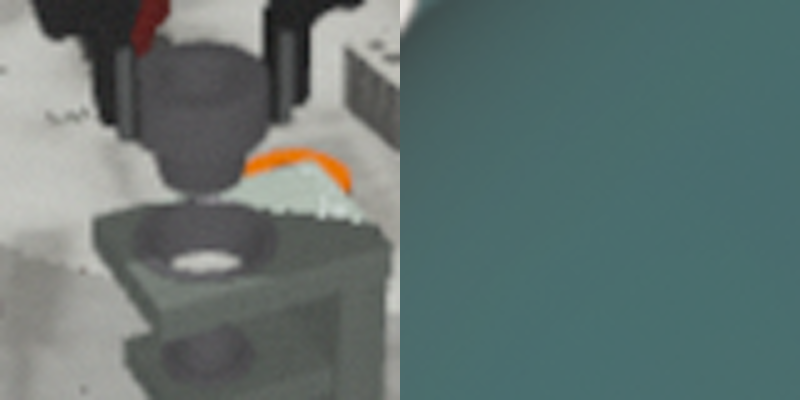

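```bash
python3 -m inch '[{"offset":[0.0005,0.0005,0.015],"spin":0,"claw":1},{"offset":[0.0005,0.0005,0.028],"spin":0,"claw":1},{"offset":[0.0005,0.0005,0.034],"spin":0,"claw":1},{"offset":[0.0005,0.0005,0.038],"spin":0,"claw":1},{"offset":[0.0005,0.0005,0.038],"spin":0,"claw":1}]'; python3 look.py c4.png 0.488 -0.121 0.13 40 side
```

```text
time: 6.65
position: [0.4881, -0.1202, 0.1222]
tcp_rot: [-3.141, -0.001, 0.0]
ft_force: [0.2, -0.6, -3.1]
grip_width: 0.554
6.65 pos [ 0.4881 -0.1202  0.1222] yaw 0.03 tilt [-3.e-04  1.e-04 -1.e+00] F [ 0.2 -0.6 -3.1] T [ 0.06 -0.01  0.02] g 0.554 q [-0.4   0.29 -0.32  0.96 -0.    1.17]
side crop origin 251 191 scale 5.0
```

View pics/c4.png

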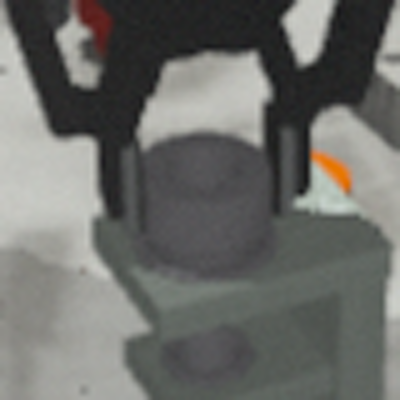

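```bash
python3 -m inch '[{"offset":[0,0,0.003],"spin":0,"claw":1},{"offset":[0,0,0.005],"spin":0,"claw":1},{"offset":[0,0,0.0065],"spin":0,"claw":1},{"offset":[0,0,0.0065],"spin":0,"claw":1}]'; python3 s.py
```

```text
time: 7.1
position: [0.4881, -0.1206, 0.1156]
tcp_rot: [-3.142, 0.0, 0.0]
ft_force: [0.5, -0.4, -1.2]
grip_width: 0.556
7.1 pos [ 0.4881 -0.1206  0.1156] yaw -0.0 tilt [-2.e-04  0.e+00 -1.e+00] F [ 0.5 -0.4 -1.2] T [-0.06  0.    0.03] g 0.556 q [-0.4   0.29 -0.34  0.94 -0.    1.17]
```

```bash
python3 -m inch '[{"offset":[0,0,0.001],"spin":0,"claw":1},{"offset":[0,0,0.0015],"spin":0,"claw":1},{"offset":[0,0,0.0015],"spin":0,"claw":1}]'; python3 s.py
```

```text
time: 7.4
position: [0.4882, -0.1207, 0.1152]
tcp_rot: [3.141, 0.0, 0.001]
ft_force: [-3.7, 1.7, 14.4]
grip_width: 0.561
7.4 pos [ 0.4882 -0.1207  0.1152] yaw 0.0 tilt [ 8.e-04 -5.e-04 -1.e+00] F [-3.7  1.7 14.4] T [0.45 1.27 0.  ] g 0.561 q [-0.4   0.29 -0.34  0.94 -0.    1.17]
```

```bash
python3 -m inch '[{"offset":[0,0,-0.001],"spin":0,"claw":0.3},{"offset":[0,0,-0.001],"spin":0,"claw":0.2},{"offset":[0,0,-0.001],"spin":0,"claw":0.1},{"offset":[0,0,-0.001],"spin":0,"claw":0},{"offset":[0,0,-0.001],"spin":0,"claw":0}]'; python3 look.py c5.png 0.488 -0.121 0.13 40 side
```

```text
time: 7.9
position: [0.4882, -0.1206, 0.1152]
tcp_rot: [-3.142, 0.0, 0.0]
ft_force: [0.0, 1.0, 0.9]
grip_width: 1.001
7.9 pos [ 0.4882 -0.1206  0.1152] yaw -0.0 tilt [-1.e-04  1.e-04 -1.e+00] F [0.  1.  0.9] T [ 0.01  0.04 -0.01] g 1.001 q [-0.4   0.29 -0.34  0.94  0.    1.17]
side crop origin 251 191 scale 5.0
```

View pics/c5.png

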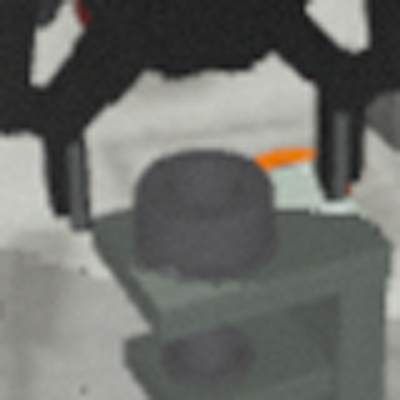

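```bash
python3 -m inch '[{"offset":[0,0,-0.03],"spin":0,"claw":0},{"offset":[0,0,-0.07],"spin":0,"claw":0},{"offset":[-0.01,0.02,-0.11],"spin":0,"claw":0},{"offset":[-0.025,0.06,-0.14],"spin":0,"claw":0},{"offset":[-0.04,0.1,-0.14],"spin":0,"claw":0},{"offset":[-0.052,0.14,-0.14],"spin":0,"claw":0},{"offset":[-0.06,0.16,-0.14],"spin":0,"claw":0},{"offset":[-0.06,0.164,-0.14],"spin":0,"claw":0},{"offset":[-0.06,0.164,-0.14],"spin":0,"claw":0}]'; python3 look.py c6.png 0.46 -0.20 0.13 75
```

```text
time: 8.85
position: [0.4282, -0.2848, 0.2551]
tcp_rot: [-3.141, 0.002, 0.0]
ft_force: [-0.7, 0.6, -1.0]
grip_width: 0.999
8.85 pos [ 0.4282 -0.2848  0.2551] yaw -0.06 tilt [-1.e-04  4.e-04 -1.e+00] F [-0.7  0.6 -1. ] T [-0.01  0.01  0.04] g 0.999 q [-0.75  0.24 -0.02  1.31  0.    0.83]
side crop origin 209 184 scale 2.6666666666666665
top crop origin 284 155 scale 2.6666666666666665
```

View pics/c6.png

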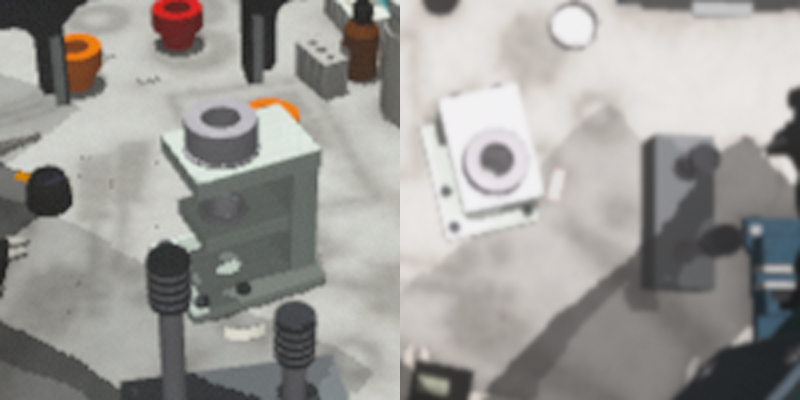

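```bash
python3 - <<'E'
from h import *
import pickle
P={c:bot.camera(c) for c in ['side','top']}
pickle.dump(P,open('P1.pkl','wb'))
rows=[]
for c in P:
    p=P[c]; r=[]
    for X in [(.488,-.121,.136),(.4282,-.285,.162),(.4282,-.285,.1)]:
        u,v=proj(p,X).round().astype(int);a=20;print(c,X,'origin',u-a,v-a)
        r.append(cv2.resize(p['frame'][v-a:v+a,u-a:u+a,::-1],(260,260),interpolation=cv2.INTER_CUBIC))
    rows.append(np.hstack(r))
    for q in ['long_rod_head','bush_center','bracket_lower']:
        for r in bot.spot_point(p,q)[:2]: w=world(p,r['location']);print(c,q,round(r['score'],2),w.round(4))
cv2.imwrite('pics/c7.png',np.vstack(rows))
E
```

```text
side (0.488, -0.121, 0.136) origin 271 208
side (0.4282, -0.285, 0.162) origin 251 260
side (0.4282, -0.285, 0.1) origin 253 292
side long_rod_head 0.9 [ 0.4285 -0.2846  0.1436]
side bush_center 0.79 [ 0.4899 -0.1191  0.1131]
side bush_center 0.64 [0.4037 0.165  0.021 ]
side bracket_lower 0.75 [ 0.4844 -0.1188  0.1131]
side bracket_lower 0.6 [ 0.4868 -0.1149  0.0628]
top (0.488, -0.121, 0.136) origin 301 195
top (0.4282, -0.285, 0.162) origin 387 225
top (0.4282, -0.285, 0.1) origin 377 228
top long_rod_head 0.73 [ 0.4238 -0.2825  0.1498]
top bush_center 0.85 [ 0.4861 -0.1197  0.1157]
top bush_center 0.81 [0.5512 0.0212 0.0212]
top bracket_lower 0.67 [ 0.4925 -0.1234  0.0579]
```

View pics/c7.png

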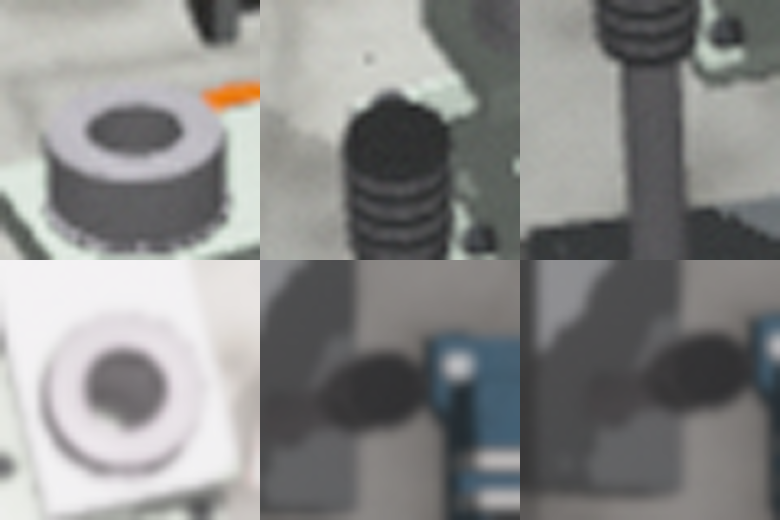

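```bash
python3 - <<'E'
from h import *
import pickle
P=pickle.load(open('P1.pkl','rb'))
for n,c,u,v,z in [('bush','side',291.3,227.6,.136),('bush','top',319.8,214.4,.136),('head','side',271.7,281.9,.162),('head','top',407.2,244.4,.162)]:
    print(n,c,ray(P[c],u,v,z).round(4))
E
```

```text
bush side [ 0.4879 -0.1204  0.136 ]
bush top [ 0.4883 -0.1188  0.136 ]
head side [ 0.4285 -0.2895  0.162 ]
head top [ 0.4286 -0.2864  0.162 ]
```

```bash
python3 -m inch '[{"offset":[0,0.001,0],"spin":-0.15,"claw":0},{"offset":[0,0.001,0],"spin":-0.3,"claw":0},{"offset":[0,0.001,0],"spin":-0.45,"claw":0},{"offset":[0,0.001,0],"spin":-0.6,"claw":0},{"offset":[0,0.001,0],"spin":-0.75,"claw":0},{"offset":[0,0.001,0],"spin":-0.9,"claw":0},{"offset":[0,0.001,0.0],"spin":-1.05,"claw":0},{"offset":[0,0.001,0.0],"spin":-1.2,"claw":0},{"offset":[0,0.001,0.02],"spin":-1.35,"claw":0},{"offset":[0,0.001,0.04],"spin":-1.5,"claw":0},{"offset":[0,0.001,0.06],"spin":-1.571,"claw":0},{"offset":[0,0.001,0.065],"spin":-1.571,"claw":0}]'; python3 look.py c8.png 0.428 -0.285 0.17 45
```

```text
time: 10.55
position: [0.4275, -0.285, 0.1887]
tcp_rot: [-2.218, -2.221, 0.0]
ft_force: [0.1, 0.1, 0.5]
grip_width: 1.002
10.55 pos [ 0.4275 -0.285   0.1887] yaw 90.08 tilt [-0.0019  0.0017 -1.    ] F [0.1 0.1 0.5] T [-0.05 -0.04 -0.01] g 1.002 q [-0.75  0.26 -0.17  1.14 -0.   -0.75]
side crop origin 226 230 scale 4.444444444444445
top crop origin 363 199 scale 4.444444444444445
```

View pics/c8.png

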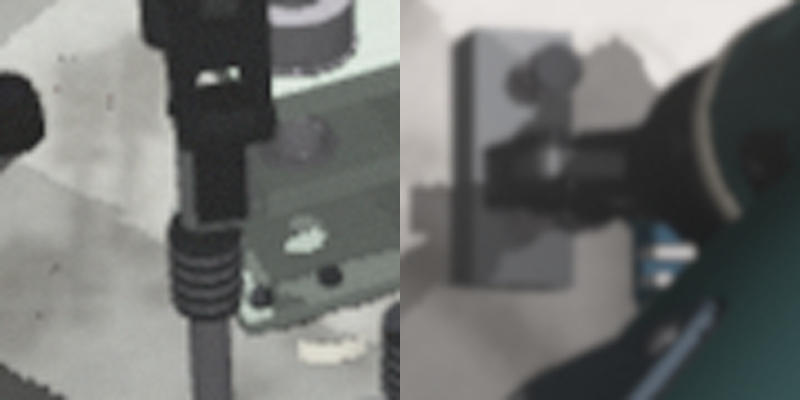

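```bash
python3 -m inch '[{"offset":[0,0.0007,0.03],"spin":0,"claw":0},{"offset":[0,0.0007,0.055],"spin":0,"claw":0},{"offset":[0,0.0007,0.063],"spin":0,"claw":0},{"offset":[0,0.0007,0.063],"spin":0,"claw":0},{"offset":[0,0.0007,0.063],"spin":0,"claw":0.3},{"offset":[0,0.0007,0.063],"spin":0,"claw":0.5},{"offset":[0,0.0007,0.063],"spin":0,"claw":0.6},{"offset":[0,0.0007,0.063],"spin":0,"claw":0.7},{"offset":[0,0.0007,0.063],"spin":0,"claw":1},{"offset":[0,0.0007,0.063],"spin":0,"claw":1},{"offset":[0,0.0007,0.063],"spin":0,"claw":1}]' 80; python3 look.py c9.png 0.428 -0.285 0.14 45
```

```text
time: 11.75
position: [0.4292, -0.2856, 0.1279]
tcp_rot: [2.221, 2.221, 0.001]
ft_force: [-0.8, 1.7, 7.2]
grip_width: 0.26
11.75 pos [ 0.4292 -0.2856  0.1279] yaw 90.02 tilt [ 1.e-03 -2.e-04 -1.e+00] F [-0.8  1.7  7.2] T [ 0.63  0.14 -0.03] g 0.26 q [-0.75  0.3  -0.28  0.98  0.   -0.75]
side crop origin 226 247 scale 4.444444444444445
top crop origin 358 201 scale 4.444444444444445
```

View pics/c9.png

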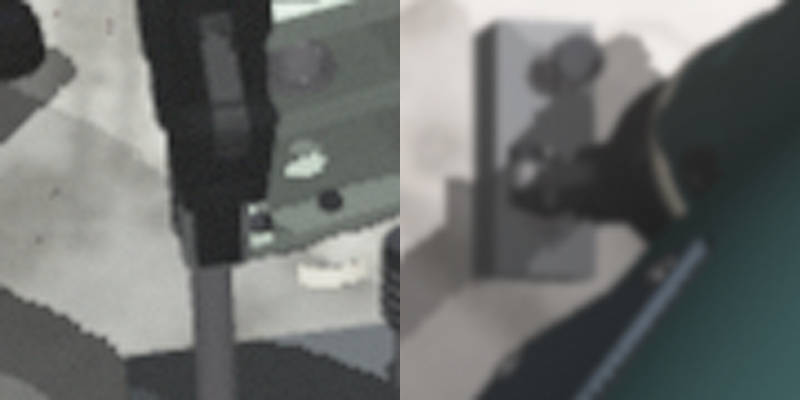

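```bash
python3 -m inch '[{"offset":[0,0,-0.01],"spin":0,"claw":1},{"offset":[0,0,-0.035],"spin":0,"claw":1},{"offset":[0,0,-0.07],"spin":0,"claw":1},{"offset":[0,0,-0.11],"spin":0,"claw":1},{"offset":[0,0,-0.145],"spin":0,"claw":1},{"offset":[0,0,-0.155],"spin":0,"claw":1},{"offset":[0,0,-0.155],"spin":0,"claw":1},{"offset":[0,0,-0.155],"spin":0,"claw":1}]'; python3 look.py c10.png 0.43 -0.285 0.22 60
```

```text
time: 12.65
position: [0.4286, -0.2854, 0.2812]
tcp_rot: [-2.22, -2.221, 0.0]
ft_force: [-1.2, 0.7, -1.4]
grip_width: 0.255
12.65 pos [ 0.4286 -0.2854  0.2812] yaw 90.01 tilt [-0.0011  0.001  -1.    ] F [-1.2  0.7 -1.4] T [ 0.03 -0.03  0.03] g 0.255 q [-0.75  0.24  0.05  1.39 -0.   -0.75]
side crop origin 211 186 scale 3.3333333333333335
top crop origin 357 180 scale 3.3333333333333335
```

View pics/c10.png

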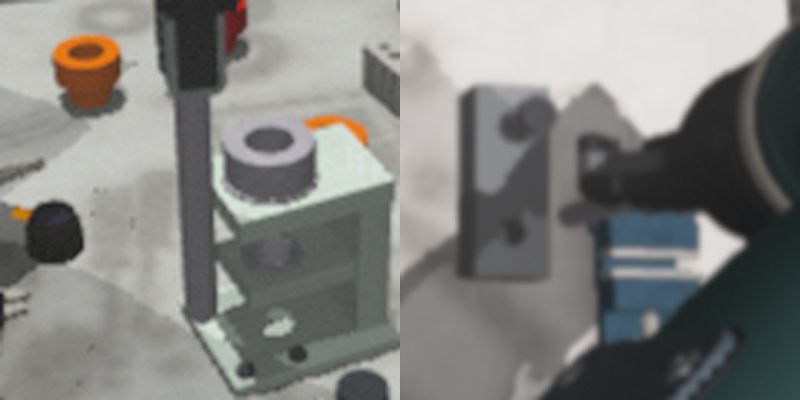

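```bash
python3 - <<'E'
from h import *
import pickle
P=pickle.load(open('P1.pkl','rb'))
o={'side':(211,186),'top':(357,180)}
for c in o:
  for z in (.161,.18,.22,.26,.28): print(c,z,((proj(P[c],(.4286,-.2856,z))-o[c]+.5)*3.333).round(1))
E
python3 - <<'E'
import cv2
im=cv2.imread('pics/c10.png')
a=im[60:380,140:260]; b=im[110:270,520:680]
cv2.imwrite('pics/c11.png',__import__('numpy').hstack([cv2.resize(a,(225,600)),cv2.resize(b,(560,560))[:600] if 0 else cv2.copyMakeBorder(cv2.resize(b,(560,560)),0,40,0,0,cv2.BORDER_CONSTANT)]))
E
```

```text
side 0.161 [202.9 317.1]
side 0.18 [201.1 281.8]
side 0.22 [197.3 203.5]
side 0.26 [193.2 119.4]
side 0.28 [191.  75.]
top 0.161 [167.1 216.5]
top 0.18 [177.8 213.2]
top 0.22 [202.3 205.7]
top 0.26 [229.4 197.4]
top 0.28 [244.2 192.9]
```

View pics/c11.png

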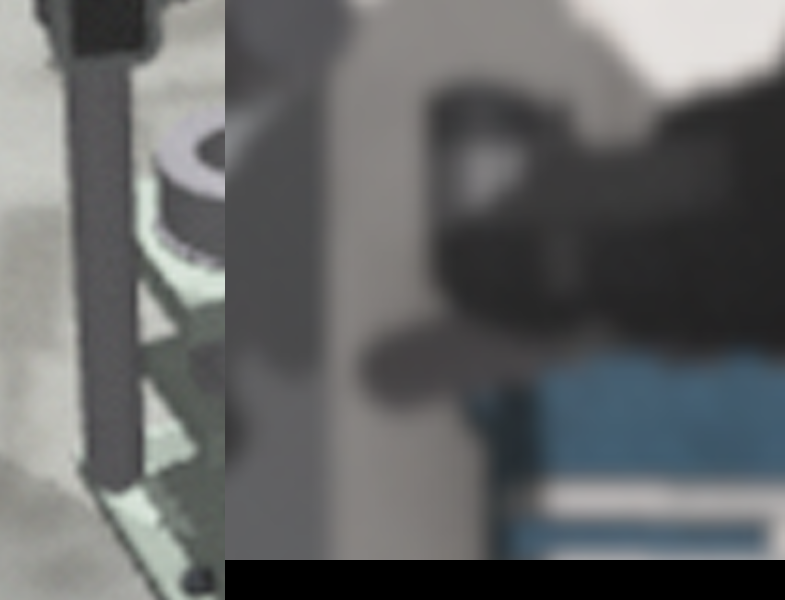

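```bash
python3 -m inch '[{"offset":[0.02,0.007,0],"spin":0,"claw":1},{"offset":[0.055,0.02,0],"spin":0,"claw":1},{"offset":[0.09,0.033,0],"spin":0,"claw":1},{"offset":[0.125,0.045,0],"spin":0,"claw":1},{"offset":[0.15,0.055,0],"spin":0,"claw":1},{"offset":[0.1655,0.0597,0],"spin":0,"claw":1},{"offset":[0.1655,0.0597,0],"spin":0,"claw":1},{"offset":[0.1655,0.0597,0],"spin":0,"claw":1}]'; python3 look.py c12.png 0.488 -0.121 0.18 45
```

```text
time: 13.55
position: [0.4882, -0.1201, 0.2815]
tcp_rot: [-2.22, -2.222, 0.001]
ft_force: [-0.5, -0.5, -1.6]
grip_width: 0.265
13.55 pos [ 0.4882 -0.1201  0.2815] yaw 90.05 tilt [-1.3e-03  3.0e-04 -1.0e+00] F [-0.5 -0.5 -1.6] T [-0.01  0.01 -0.03] g 0.265 q [-0.4   0.22  0.02  1.38 -0.   -0.4 ]
side crop origin 246 161 scale 4.444444444444445
top crop origin 278 166 scale 4.444444444444445
```

View pics/c12.png

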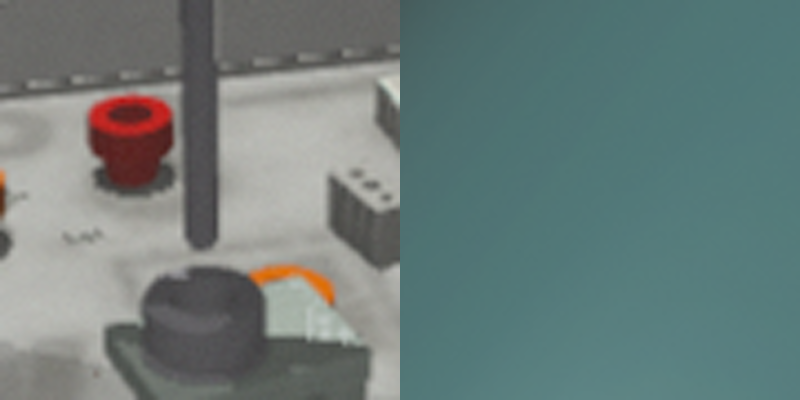

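```bash
python3 -m inch '[{"offset":[0,0,0.015],"spin":0,"claw":1},{"offset":[0,0,0.03],"spin":0,"claw":1},{"offset":[0,0,0.04],"spin":0,"claw":1},{"offset":[0,0,0.048],"spin":0,"claw":1},{"offset":[0,0,0.053],"spin":0,"claw":1},{"offset":[0,0,0.053],"spin":0,"claw":1}]'; python3 look.py c13.png 0.488 -0.121 0.16 45 side
```

```text
time: 14.25
position: [0.4884, -0.1202, 0.2289]
tcp_rot: [-2.221, -2.221, 0.0]
ft_force: [0.4, -1.1, -1.7]
grip_width: 0.261
14.25 pos [ 0.4884 -0.1202  0.2289] yaw 90.0 tilt [-6.e-04  2.e-04 -1.e+00] F [ 0.4 -1.1 -1.7] T [0.02 0.01 0.06] g 0.261 q [-0.4   0.23 -0.11  1.24 -0.   -0.4 ]
side crop origin 246 171 scale 4.444444444444445
```

View pics/c13.png

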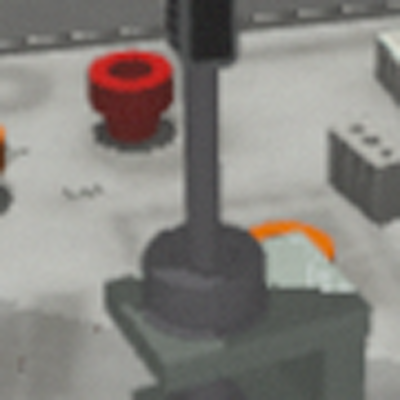

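```bash
python3 -m inch '[{"offset":[0,0,0.01],"spin":0,"claw":1},{"offset":[0,0,0.02],"spin":0,"claw":1},{"offset":[0,0,0.03],"spin":0,"claw":1},{"offset":[0,0,0.038],"spin":0,"claw":1},{"offset":[0,0,0.042],"spin":0,"claw":1},{"offset":[0,0,0.042],"spin":0,"claw":1}]'; python3 look.py c14.png 0.488 -0.121 0.1 45 side
```

```text
time: 14.9
position: [0.4883, -0.12, 0.1867]
tcp_rot: [-2.221, -2.221, 0.001]
ft_force: [-0.6, 0.3, -2.5]
grip_width: 0.256
14.9 pos [ 0.4883 -0.12    0.1867] yaw 90.01 tilt [-9.e-04  3.e-04 -1.e+00] F [-0.6  0.3 -2.5] T [-0.03 -0.    0.03] g 0.256 q [-0.4   0.24 -0.2   1.13 -0.   -0.4 ]
side crop origin 247 199 scale 4.444444444444445
```

View pics/c14.png

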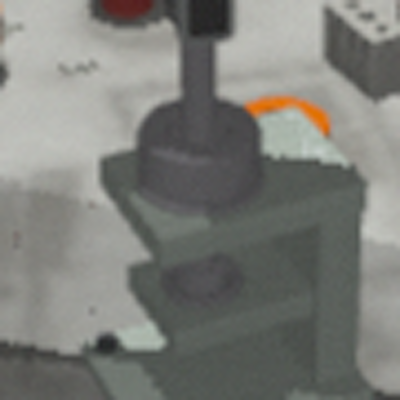

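```bash
python3 -m inch '[{"offset":[0,0,0.008],"spin":0,"claw":1},{"offset":[0,0,0.016],"spin":0,"claw":1},{"offset":[0,0,0.021],"spin":0,"claw":1},{"offset":[0,0,0.025],"spin":0,"claw":1},{"offset":[0,0,0.025],"spin":0,"claw":1}]'; python3 s.py
```

```text
time: 15.45
position: [0.4883, -0.12, 0.1617]
tcp_rot: [-2.221, -2.221, 0.0]
ft_force: [-0.2, -0.3, -0.9]
grip_width: 0.258
15.45 pos [ 0.4883 -0.12    0.1617] yaw 90.01 tilt [-8.e-04  3.e-04 -1.e+00] F [-0.2 -0.3 -0.9] T [-0.01  0.01  0.03] g 0.258 q [-0.4   0.26 -0.25  1.06  0.   -0.4 ]
```

```bash
python3 -m inch '[{"offset":[0,0,0.006],"spin":0,"claw":1},{"offset":[0,0,0.011],"spin":0,"claw":1},{"offset":[0,0,0.0155],"spin":0,"claw":1},{"offset":[0,0,0.0155],"spin":0,"claw":1},{"offset":[0,0,0.0155],"spin":0,"claw":1},{"offset":[0,0,0.0155],"spin":0,"claw":1}]'; python3 look.py c15.png 0.488 -0.121 0.08 45
```

```text
time: 16.05
position: [0.4886, -0.1202, 0.1469]
tcp_rot: [2.221, 2.221, 0.0]
ft_force: [0.2, -0.3, -1.4]
grip_width: 0.259
16.05 pos [ 0.4886 -0.1202  0.1469] yaw 90.01 tilt [ 3.e-04 -1.e-04 -1.e+00] F [ 0.2 -0.3 -1.4] T [0.03 0.03 0.  ] g 0.259 q [-0.4   0.27 -0.28  1.02 -0.   -0.4 ]
side crop origin 247 208 scale 4.444444444444445
top crop origin 273 174 scale 4.444444444444445
```

View pics/c15.png

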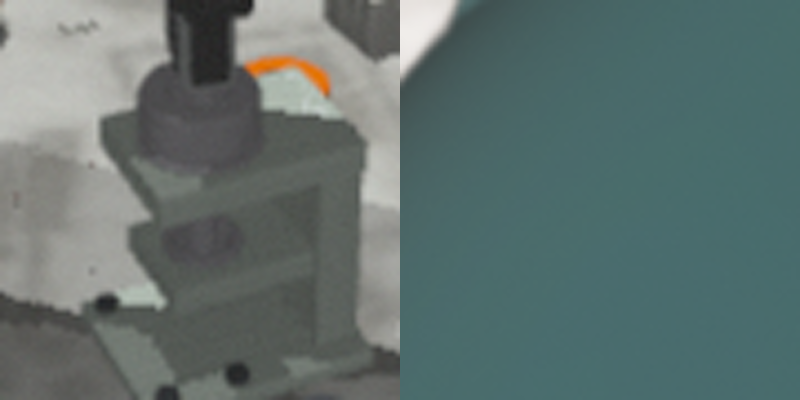

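```bash
python3 - <<'E'
from h import *
p=bot.camera('side')
f=p['frame'][205:295,265:325,::-1]
g=cv2.resize(f,(400,600),interpolation=cv2.INTER_CUBIC)
g=np.clip(g.astype(float)*2-60,0,255).astype(np.uint8)
k=lambda X:tuple(int(a) for a in (proj(p,X)-[265,205]+.5)*6.667)
g2=g.copy()
for X in [(.4883,-.12,.0268),(.4883,-.12,.062),(.4883,-.12,.094)]: cv2.circle(g2,k(X),4,(0,0,255),-1)
cv2.imwrite('pics/c16.png',np.hstack([g,g2]))
for q in ['long_rod_foot','long_rod_head','bush_center','short_rod_head','loupe','setting_block','screw_cup']:
    for r in bot.spot_point(p,q)[:1]: print(q,round(r['score'],2),world(p,r['location']).round(4))
E
```

```text
long_rod_foot 0.48 [ 0.4891 -0.1182  0.0282]
long_rod_head 0.46 [ 0.4896 -0.1189  0.1621]
bush_center 0.83 [ 0.4896 -0.1189  0.1131]
short_rod_head 0.87 [ 0.4994 -0.2865  0.0927]
loupe 0.49 [ 0.3659 -0.0092  0.0004]
setting_block 0.62 [ 0.6259  0.1165 -0.0027]
screw_cup 0.81 [ 0.6359 -0.2    -0.0016]
```

View pics/c16.png

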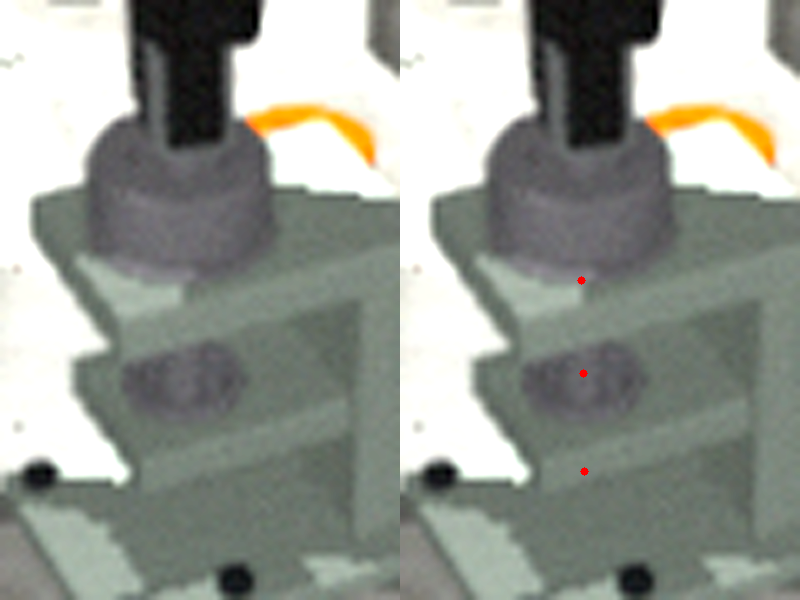

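```bash
python3 -c "
from rig import bot
print(bot.close_job())"; python3 s.py
```

```text
the job is handed in; nothing more can be done
None
the job is handed in; nothing more can be done
```

The steel bushing is home in the upper seat and released. The long rod is threaded through it and the lower bushing, and the gripper still holds it upright. I handed the job in at about 16.5 s of the 54 s allowed; no verdict is reported.

- **Bushing:** it stopped at the height expected for home, with about 14 N of contact, and the pictures after release showed it sitting level on the rim. It was still so once the rod was in.
- **Rod:** it went down with no noticeable contact force; the last reading was about 1.4 N, roughly its own weight. By arm position its foot is at about 27 mm, between the base plate (10 mm) and the underside of the lower bushing (42 mm). The network put the foot at 28 mm, at a low score of 0.48. The lower arm hides the foot itself, but the last picture shows the rod entering the lower bushing.
- **Left alone:** the short rod, loupe, steel block and cup were found where they started, within the networks' accuracy.
- **Checks that failed or disagreed:**
    - The arm blocked the top camera at the end, so only the side camera and the arm readings back the final check.
    - The side network gave the bushing centre as 113 mm against 115 mm expected, which is within its error.

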